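# Take the older kit from behind the newer one

## Task

Two like kit cartons stand one behind the other in the low grey hutch; the rear one, mostly under the roof, is the older and is wanted. Set the front carton aside flat on the bare bench, draw the rear carton out and lay it flat in the basket; then put the front carton back in the hutch, lengthwise as before, and push it in under the roof until it rests against the back panel. Keep both cartons level throughout, do not disturb the two brown bottles and the beaker standing beside the hutch, and let go of everything at the end.

Things in the scene. Friction and masses are not known exactly. Their poses are not given: they have to be found in the camera images.
- hutch: low grey sheet-metal hutch, fixed. Origin: centre of the underside of its base plate; x runs from its open front to its back panel, y left, z up. Base plate 270 mm (x, -135 to +135) by 170 mm, 4 mm thick: cartons stand on it at z = 4. Its front part is open above and at the sides; the rear part has a roof and cheeks 5 mm thick at y = +-80 to 85, from x = +19 to +135.
- hutch_roof_edge (a point): middle of the front edge of the hutch's flat roof, on its underside: hutch x = +24, z = 66 mm. The roof is 4 mm thick (top at z = 70) and runs back to x = +135.
- hutch_stop (a point): middle of the foot of the back panel's inner face: hutch x = +128, z = 4 mm. A carton pushed home against it has its centre at hutch x = +68 and sticks out 16 mm in front of the roof's edge.
- front_kit: white carton with a coloured band, rigid, loose, 120 mm long (its y), 62 wide (its x), 55 high, 0.3 to 0.55 kg. Origin: centre of its underside. Starts with its y along the hutch's x within 0.06 rad. The front one, in the open part of the hutch.
- rear_kit: white carton with a coloured band, rigid, loose, 120 mm long (its y), 62 wide (its x), 55 high, 0.3 to 0.55 kg. Origin: centre of its underside. Starts with its y along the hutch's x within 0.06 rad. The rear one, within 6 mm of the back panel: only 16 to 22 mm of its near end stick out in front of the roof's edge, so it must be drawn about 120 mm to the hutch's front before it can be lifted.
- basket: open wire basket, fixed, left of the hutch. Origin: centre of its underside. Long side along its y. Inside 144 mm (x) by 224 mm (y), floor 3 mm above the bench, rim 69 mm above the bench, 172 by 252 mm outside.
- bottle_left: brown glass reagent bottle, 48 mm diameter, 90 mm high, standing left of the hutch; bystander. Origin: centre of its underside.
- bottle_right: brown glass reagent bottle, 48 mm diameter, 90 mm high, standing right of the hutch, farther back; bystander. Origin: centre of its underside.
- beaker: clear beaker, 53 mm diameter, 67 mm high, standing right of the hutch, nearer the robot; bystander. Origin: centre of its underside.

How it is judged (in metres and radians):
On the way, in this order (a step that is already met when the one before it is completed fails the run):
1. the front carton stands flat on the bare bench, clear of the hutch (height (world z) of front_kit below 0.002 m and horizontal distance between front_kit and hutch above 0.13 m and angle between front_kit's own z axis and vertical below 0.1 rad and linear speed of front_kit below 0.02 m/s), for 0.2 s.
2. the rear carton lies flat in the basket while the front carton still stands on the bench (horizontal distance between rear_kit and basket below 0.09 m and height (world z) of rear_kit below 0.015 m and angle between each of rear_kit, front_kit's own z axis and vertical below 0.1 rad and linear speed of rear_kit below 0.02 m/s and height (world z) of front_kit below 0.002 m and horizontal distance between front_kit and hutch above 0.13 m), for 0.2 s.
At the end, for the whole second after the job is handed in: The rear carton lies flat and still on the basket's floor. The front carton stands flat and still in the hutch, lengthwise (within 0.12 rad), its far end within 6 mm of the back panel (horizontal distance between rear_kit and basket below 0.09 m and height (world z) of rear_kit below 0.015 m and angle between each of rear_kit, front_kit's own z axis and vertical below 0.1 rad and linear speed of each of rear_kit, front_kit below 0.02 m/s and x of front_kit in the frame of hutch above 0.062 m and y of front_kit in the frame of hutch between -0.055 and 0.055 m and angle between the y axis of front_kit and the x axis of hutch, either way round below 0.12 rad and height (world z) of front_kit below 0.012 m); the robot touches nothing.
It fails at once if a carton is tipped more than 0.45 rad (angle between any of front_kit, rear_kit's own z axis and vertical above 0.45 rad).
It fails at once if a bottle or the beaker is moved more than 30 mm or tipped (distance of any of bottle_left, bottle_right, beaker from where it was at the start of the episode above 0.03 m or angle between any of bottle_left, bottle_right, beaker's own z axis and vertical above 0.4 rad).
It also fails if it takes over 72 s, if anything falls off the work surface, if the arm or the gripper's body presses on something with over 40 N, if the wrist force passes 120 N, or if a joint passes its speed limit or range.

## Robot

A 6-joint arm with a two-finger parallel gripper is mounted at the origin on a cart in front of the work surface, level with it; the furniture and walls round the work are solid. World frame = base frame: x ahead of the robot, y to its left, z up, the work surface at z = 0. Lengths are in m, angles in degrees, forces in N, time in s.
With the tool pointing down it reaches from about 0.375 to 0.825 m from the base axis. Payload 5.5 kg.
Tool frame: the origin (TCP) lies midway between the tips of the shut fingers; the grasp point (between the pads) lies 19 mm behind it; z points along the fingers, y is the line along which they close (so a half turn about z gives the same grasp; the last joint's range is limited). The gripper opens to 85 mm and grips with 20 to 120 N. Pads are 22 mm wide; open, the fingers measure 114 mm over their backs; the gripper's body (76 mm by 85 mm) begins 54 mm behind the grasp point. The pads swing forward as they close: fully open they stand 13 mm farther back than shut.
Start: joints at [66.177, 17.962, -2.699, 69.339, 0, 90], TCP at [0.242, 0.549, 0.231] pointing down, gripper open.
Joint ranges: [-152.73, 152.73], [-39.44, 99.34], [-58.76, 71.6], [-118.89, 123.64], [-81.53, 83.1], [-180, 180]. Speed limits (degrees/s): [136.94, 136.94, 172.46, 180, 180, 180].

## Interface

Orientations are given as [roll, pitch, yaw] about the fixed x, y, z axes, in that order (R = Rz(yaw) Ry(pitch) Rx(roll)).
In Python, from cell import robot gives the robot as it stands.
- The arm moves only by the shell command python3 -m creep 'ROWS'. ROWS is text: rows parted by semicolons, each of 5 numbers parted by spaces: the opening, from 0 (shut) to 1 (fully open), then the shift along the tool's x, y, z in mm, then the turn about the tool's z in units of 5 degrees (1.0 is 5 degrees). In form: grip dx dy dz roll; .... A call has 1 to 12 rows; each row is the pose to reach, as a shift and turn from the pose commanded when the call began, along the tool's axes at that moment; what a row does not reach only later rows make up. A row lasts 1/12 s, in which the tool goes at most 41.7 mm and 7.16 degrees, less where a joint would pass 70% of its speed; a pose out of reach is approached as far as the arm can. A call with a gripper value outside its range is refused whole. The fingers move at their own pace and stop on an object; the grip force is fixed at half the most. Time passes only in rows, so rows that repeat a pose let the fingers close. It gives the time, the measured TCP pose, the force, the opening and the grip force at its end, in the units of the state.
- robot.get_state(): the state, without advancing time (a new reading comes with each control period).
- robot.read_camera(name): name is "side" or "top" or "wrist"; returns a dict with "image" (384x512x3 uint8, blue, green, red), "fovy" (degrees; the focal length in pixels is half the picture's height over the tangent of half this angle, whatever the lens; pixels are square), "cx", "cy" (the principal point, pixels), "position" and "attitude" of the camera in the world. Camera axes: x right, y down, z forward; pixel columns grow to the right and rows downward; lengths in m; the calibration is good to about 2 mm. A picture is of the moment at which its call begins. There is no depth.
- robot.close_job(): hands the job in; it is judged then, once.
The state is a dict: "time": time; "joints": joint angles; "qvel": joint speeds; "tau": joint torques, N m; "ee_pos": TCP position; "tool_rot": TCP orientation; "ft_force": force on the tool from outside, world axes, zero at the start; "ft_torque": the same for the moment, N m; "gripper_width": finger opening in m; "finger_force": force on a finger pad.
Only numpy, scipy, OpenCV 4.12 (cv2) and the standard library are available. Lean on these libraries where they do the work, as an engineer would, in place of code of your own. Each camera call takes 0.05 s, during which the arm holds its last target. There are 200 camera calls.

## Working session

There is one attempt and no reset: what is moved stays moved. The work goes in short steps, Python scripts to look and compute and a shell command to move; the robot and the scene stay as the last step left them, time stands still between calls to the robot, and variables do not carry over. Pictures are saved under pics/ and viewed, at most 10 in all, crops included, and the job is handed in when it is done.

```bash
ls; mkdir -p pics; python3 - <<'E'
from cell import robot
import cv2
s=robot.get_state();print({k:s[k] for k in('time','ee_pos','tool_rot','gripper_width')})
for n in('top','side'):
    c=robot.read_camera(n);cv2.imwrite(f'pics/{n}0.png',c['image']);print(n,{k:v for k,v in c.items() if k!='image'})
E
```

```text
pics
{'time': 0.0, 'ee_pos': array([0.24209418, 0.54837071, 0.23042937]), 'tool_rot': array([-1.79902770e+02, -2.07400556e-03,  1.56179363e+02]), 'gripper_width': 0.08511847017689123}
top {'fovy': 57.16543719486733, 'cx': 254.75178448431524, 'cy': 197.30843147281863, 'position': array([0.49731919, 0.06937975, 0.97155055]), 'attitude': array([-171.30415565,   -1.53591191,  -91.14827744])}
side {'fovy': 57.99391749910236, 'cx': 260.326178297281, 'cy': 191.5163309938539, 'position': array([0.59767098, 1.05188973, 0.64285278]), 'attitude': array([-1.19406504e+02,  1.10495757e-01, -1.78587397e+02])}
```

View pics/top0.png

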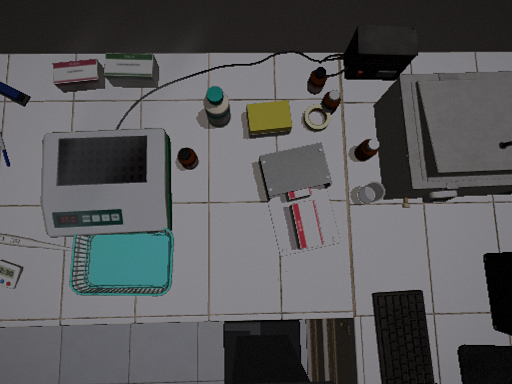

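View pics/side0.png

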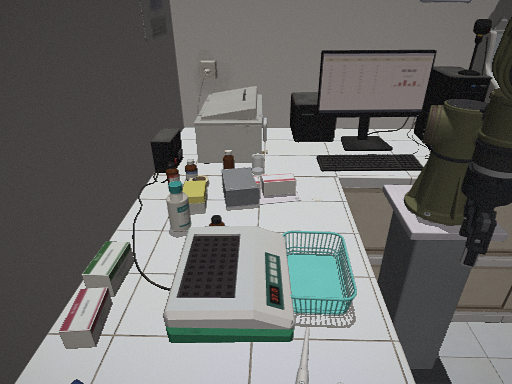

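The top view shows the hutch roof at about (295,170), the front carton at (307,223), and the rear carton's near end at (298,195). The left bottle is at (187,158), the right bottle at (367,150), the beaker at (370,193), and the basket at (123,262). In the side view, a white device stands behind the basket.

```bash
cat > h.py <<'E'
import numpy as np,cv2
from scipy.spatial.transform import Rotation as Ro
def ray(c,uv,z):
    """pixels -> world points on plane z"""
    uv=np.atleast_2d(np.float64(uv)); f=c['image'].shape[0]/2/np.tan(np.radians(c['fovy']/2))
    d=np.c_[(uv-[c['cx'],c['cy']])/f,np.ones(len(uv))]@Ro.from_euler('xyz',c['attitude'],degrees=True).as_matrix().T
    p=np.float64(c['position']); return p+d*((z-p[2])/d[:,2])[:,None]
def proj(c,P):
    f=c['image'].shape[0]/2/np.tan(np.radians(c['fovy']/2))
    q=(np.atleast_2d(P)-c['position'])@Ro.from_euler('xyz',c['attitude'],degrees=True).as_matrix()
    return q[:,:2]/q[:,2:]*f+[c['cx'],c['cy']]
def big(c,mask):
    return max(cv2.findContours(mask.astype(np.uint8),0,2)[0],key=cv2.contourArea)
E
python3 - <<'E'
from h import *; from cell import robot
c=robot.read_camera('top');im=c['image']
cv2.imwrite('pics/crop1.png',cv2.resize(im[130:265,240:400],None,fx=4.4,fy=4.4,interpolation=cv2.INTER_CUBIC))
hsv=cv2.cvtColor(im,cv2.COLOR_BGR2HSV)
m=cv2.inRange(hsv,(80,90,60),(95,255,255));m[:220]=0
r=cv2.minAreaRect(big(c,m));print('basket floor/rim',r,ray(c,cv2.boxPoints(r),0.069).round(3),ray(c,cv2.boxPoints(r),0.003).round(3))
for n,uv,z in [('bl',(188,155),.09),('br',(372,145),.09),('bk',(373,188),.067)]:print(n,ray(c,uv,z).round(3))
m=cv2.inRange(hsv,(170,120,60),(180,255,255))|cv2.inRange(hsv,(0,120,60),(6,255,255))
m[:185]=0;m[260:]=0;m[:,:270]=0;m[:,345:]=0
for k in cv2.findContours(m,0,2)[0]:
    if cv2.contourArea(k)>15: r=cv2.minAreaRect(k);print('red',r,ray(c,cv2.boxPoints(r),.059).round(4).tolist())
E
```

```text
basket floor/rim ((121.5, 261.5), (67.0, 103.0), 90.0) [[0.564 0.51  0.069]
 [0.559 0.252 0.069]
 [0.394 0.249 0.069]
 [0.4   0.501 0.069]] [[0.569 0.542 0.003]
 [0.564 0.265 0.003]
 [0.386 0.263 0.003]
 [0.393 0.532 0.003]]
bl [[0.744 0.212 0.09 ]]
br [[ 0.765 -0.266  0.09 ]]
bk [[ 0.655 -0.269  0.067]]
red ((299.1397705078125, 225.47088623046875), (44.13570022583008, 5.3028106689453125), 78.2317123413086) [[0.6161, -0.0552, 0.059], [0.6187, -0.069, 0.059], [0.5061, -0.088, 0.059], [0.5036, -0.0744, 0.059]]
red ((291.558837890625, 194.23529052734375), (6.5484619140625, 4.365641117095947), 75.96376037597656) [[0.6502, -0.0475, 0.059], [0.6529, -0.0588, 0.059], [0.6359, -0.0624, 0.059], [0.6333, -0.0511, 0.059]]
```

View pics/crop1.png

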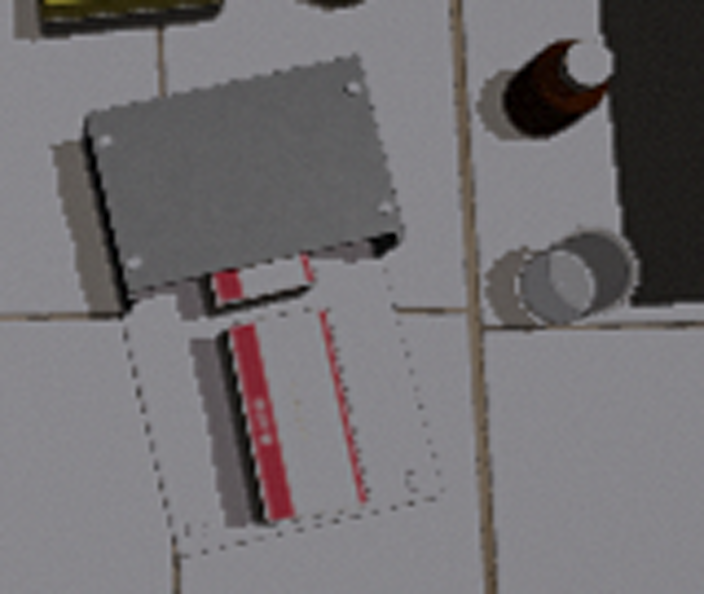

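The enlarged crop (×4.4, origin 240,130) shows the following:
- **Roof corners:** (88,118), (357,57), (402,232) and (130,293).
- **Base plate front corners:** (180,553) and (443,492).
- **Front carton top:** (232,325), (325,310), (366,500) and (270,520).
- **Rear carton:** its near end spans (215,303) to (313,283).

```bash
python3 - <<'E'
from h import *; from cell import robot
c=robot.read_camera('top')
def P(l,z): return ray(c,np.array([240,130])+np.float64(l)/4.4,z)[:,:2]
def an(a): return np.degrees(np.arctan2(a[1],a[0])).round(1)
roof=P([(88,118),(357,57),(402,232),(130,293)],.07); print('roof',roof.round(4).tolist(),an(roof[0]-roof[3]),an(roof[1]-roof[2]),'roof centre',roof.mean(0))
b=P([(180,553),(443,492)],.004);print('base front',b.round(4).tolist(),np.linalg.norm(b[0]-b[1]))
f=P([(232,325),(325,310),(366,500),(270,520)],.059);print('front',f.round(4).tolist(),f.mean(0),an(f[0]-f[3]),an(f[1]-f[2]),np.linalg.norm(f[0]-f[3]),np.linalg.norm(f[0]-f[1]))
r=P([(215,303),(313,283),(215,275),(306,254)],.059);print('rear',r.round(4).tolist(),np.linalg.norm(r[0]-r[1]))
# hutch pose from roof (centre x=+79.5) and base front mid
d=roof[:2].mean(0)-b.mean(0);print('axis',an(d))
th=np.arctan2(d[1],d[0]);u=np.array([np.cos(th),np.sin(th)])
print('hutch',b.mean(0)+.135*u,roof.mean(0)-.0795*u)
E
```

```text
roof [[0.7425, 0.0264], [0.7785, -0.1375], [0.6702, -0.1592], [0.636, 0.004]] 11.9 11.3 roof centre [ 0.70679088 -0.0665414 ]
base front [[0.4834, -0.0274], [0.5175, -0.1929]] 0.16900496724182504
front [[0.6175, -0.0571], [0.6256, -0.1132], [0.5126, -0.1322], [0.5021, -0.0752]] [ 0.56444218 -0.09440527] 8.9 9.6 0.11675302518223558 0.05665471975718838
rear [[0.6309, -0.0474], [0.642, -0.1067], [0.6478, -0.048], [0.6597, -0.1032]] 0.060327512254821226
axis 11.9
hutch [ 0.63257163 -0.08236997] [ 0.6289871  -0.08287607]
```

```bash
cat >> h.py <<'E'
def go(s,xyz,yaw):
    """shift in tool axes (mm) and roll units to reach world xyz, long-axis yaw (deg, mod 180 both shown)"""
    R=Ro.from_euler('xyz',s['tool_rot'],degrees=True).as_matrix()
    y0=s['tool_rot'][2]; t=[-((yaw+k-y0+180)%360-180)/5 for k in(0,180)]
    print('at',np.round(s['ee_pos'],4),'yaw',round(y0,1),'j',np.round(s['joints'],1),'| shift',np.round(R.T@(np.array(xyz)-s['ee_pos'])*1000,1),'roll',np.round(t,2))
E
python3 - <<'E'
from h import *; from cell import robot
go(robot.get_state(),(.56,-.095,.21),9.7)
E
```

```text
at [0.2422 0.5486 0.2308] yaw 156.2 j [66.2 18.  -2.7 69.3 -0.  90. ] | shift [-550.7 -460.3   21.3] roll [29.3 -6.7]
```

```bash
python3 -m creep '1 -551 -460 0 0;1 -551 -460 0 0;1 -551 -460 0 0;1 -551 -460 0 0;1 -551 -460 0 0;1 -551 -460 0 0;1 -551 -460 0 0;1 -551 -460 0 0'; python3 - <<'E'
from h import *; from cell import robot
go(robot.get_state(),(.56,-.095,.21),9.7)
E
```

```text
time: 0.87
ee_pos: [0.3905, 0.2482, 0.2314]
tool_rot: [180.0, 0.0, 156.2]
ft_force: [0.9, 0.8, 0.5]
gripper_width: 0.0856
finger_force: 0.0
at [0.3905 0.2482 0.2314] yaw 156.2 j [ 32.4   3.2 -20.7  66.1  -0.   56.2] | shift [-293.6 -245.6   21.4] roll [29.3 -6.7]
```

```bash
python3 -m creep '1 -294 -246 21 -6.7;1 -294 -246 21 -6.7;1 -294 -246 21 -6.7;1 -294 -246 21 -6.7;1 -294 -246 21 -6.7;1 -294 -246 21 -6.7;1 -294 -246 21 -6.7;1 -294 -246 21 -6.7;1 -294 -246 21 -6.7;1 -294 -246 21 -6.7;1 -294 -246 21 -6.7;1 -294 -246 21 -6.7'; python3 - <<'E'
from h import *; from cell import robot
go(robot.get_state(),(.56,-.095,.21),9.7)
c=robot.read_camera('wrist');im=c['image'];cv2.imwrite('pics/w1.png',im);print(c['position'],c['attitude'],c['fovy'])
E
```

```text
time: 1.87
ee_pos: [0.5598, -0.0954, 0.2095]
tool_rot: [180.0, -0.1, -170.5]
ft_force: [-0.4, -0.8, -0.1]
gripper_width: 0.0856
finger_force: 0.0
at [ 0.5598 -0.0954  0.2095] yaw -170.5 j [ -9.7  15.1  -9.4  65.6   0.  -19.2] | shift [-0.2  0.4 -0.5] roll [35.96 -0.04]
[ 0.48262884 -0.10824964  0.35215773] [1.62206278e+02 4.12887824e-02 9.94621828e+01] 67.4696582834999
```

View pics/w1.png

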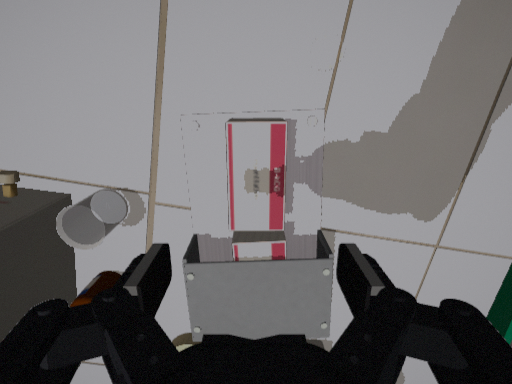

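The wrist view shows the front carton's top at (228,123), (286,123), (284,230) and (231,230). The rear carton's near edge runs (233,243) to (285,241), the roof's front edge (188,264) to (332,261), and the base plate's front edge (181,114) to (324,109).

```bash
python3 - <<'E'
from h import *; from cell import robot
c=robot.read_camera('wrist')
def P(l,z): return ray(c,l,z)[:,:2]
def an(a): return np.degrees(np.arctan2(a[1],a[0])).round(1)
f=P([(228,123),(286,123),(284,230),(231,230)],.059);print('front',f.round(4).tolist(),f.mean(0),an(f[3]-f[0]),an(f[2]-f[1]),np.linalg.norm(f[0]-f[1]),np.linalg.norm(f[0]-f[3]))
r=P([(233,243),(285,241)],.059);print('rear near',r.round(4).tolist(),r.mean(0),np.linalg.norm(r[0]-r[1]))
e=P([(188,264),(332,261)],.07);print('roof edge',e.round(4).tolist(),e.mean(0),an(e[1]-e[0])-90,np.linalg.norm(e[0]-e[1]))
b=P([(181,114),(324,109)],.004);print('base',b.round(4).tolist(),b.mean(0),an(b[1]-b[0])-90)
th=np.radians(11.6);u=np.array([np.cos(th),np.sin(th)]);h1=e.mean(0)-.024*u;h2=b.mean(0)+.135*u
print(h1,h2); h=(h1+h2)/2; R=np.c_[u,[-u[1],u[0]]]
print('hutch frame: front',(f.mean(0)-h)@R,'rear near',(r-h)@R,'edge',(e-h)@R)
go(robot.get_state(),(*f.mean(0),.014),an(f[3]-f[0]))
E
```

```text
front [[0.51, -0.1284], [0.5004, -0.0714], [0.6158, -0.0501], [0.6256, -0.1087]] [ 0.56295767 -0.08964069] 9.7 10.4 0.05783108499739839 0.11728151249180734
rear near [[0.6414, -0.1042], [0.629, -0.0463]] [ 0.63520903 -0.07520317] 0.05919630408455604
roof edge [[0.6699, -0.1503], [0.6392, 0.0083]] [ 0.65457217 -0.07100199] 10.900000000000006 0.1616184766524062
base [[0.5142, -0.1882], [0.4808, -0.0241]] [ 0.4975047 -0.1061622] 11.5
[ 0.63106236 -0.07582786] [ 0.62974736 -0.07901668]
hutch frame: front [-0.06852645  0.00159328] rear near [[ 0.00537766 -0.02838953]
 [ 0.00492686  0.03080505]] edge [[ 0.02404251 -0.07937434]
 [ 0.02588684  0.08223361]]
at [ 0.5591 -0.0932  0.21  ] yaw -170.3 j [ -9.5  15.   -9.5  65.6   0.  -19.2] | shift [ -4.6   2.7 196. ] roll [ 3.599e+01 -1.000e-02]
```

```bash
python3 -m creep '1 -4 3 40 0;1 -4 3 80 0;1 -4 3 120 0;1 -4 3 150 0;1 -4 3 175 0;1 -4 3 190 0;1 -4 3 194 0;1 -4 3 194 0;0 -4 3 194 0;0 -4 3 194 0;0 -4 3 194 0;0 -4 3 194 0';python3 -m creep '0 0 0 0 0;0 0 0 0 0;0 0 0 0 0;0 0 0 0 0'
```

```text
time: 2.97
ee_pos: [0.565, -0.0905, 0.0185]
tool_rot: [-179.9, 0.2, -170.3]
ft_force: [-0.6, -1.1, 6.6]
gripper_width: 0.061
finger_force: 67.1
time: 3.3
ee_pos: [0.565, -0.0905, 0.0185]
tool_rot: [-179.9, 0.2, -170.3]
ft_force: [-1.9, -0.2, 7.6]
gripper_width: 0.0615
finger_force: 67.1
```

```bash
python3 -m creep '0 0 0 -10 0;0 0 0 -30 0;0 0 0 -50 0;0 0 10 -60 0;0 5 30 -60 0;0 9 60 -60 0;0 13 90 -60 0;0 17 120 -60 0;0 21 150 -60 0;0 25 180 -60 0;0 28 205 -60 0;0 29 218 -60 0';python3 -m creep '0 0 0 20 0;0 0 0 40 0;0 0 0 52 0;0 0 0 59 0;0 0 0 62 0;0 0 0 62 0'
```

```text
time: 4.3
ee_pos: [0.4958, 0.1232, 0.0764]
tool_rot: [179.9, -0.1, -170.2]
ft_force: [-0.2, -0.8, -3.9]
gripper_width: 0.0611
finger_force: 67.1
time: 4.8
ee_pos: [0.4968, 0.1204, 0.0149]
tool_rot: [180.0, -0.1, -170.3]
ft_force: [-0.6, -0.2, -6.0]
gripper_width: 0.0611
finger_force: 67.2
```

```bash
python3 -m creep '0 0 0 1 0;0 0 0 1 0;0 0 0 2 0;0 0 0 2 0'; python3 -m creep '0 0 0 1 0;0 0 0 1 0'
```

```text
time: 5.13
ee_pos: [0.4978, 0.1204, 0.0145]
tool_rot: [180.0, 0.0, -170.3]
ft_force: [-10.0, 0.5, 18.1]
gripper_width: 0.0612
finger_force: 69.5
time: 5.3
ee_pos: [0.4978, 0.1204, 0.0145]
tool_rot: [180.0, 0.0, -170.3]
ft_force: [-13.5, -0.2, 28.8]
gripper_width: 0.0615
finger_force: 70.8
```

```bash
python3 -m creep '0 0 0 -1 0;1 0 0 -1 0;1 0 0 -1 0;1 0 0 -1 0;1 0 0 -1 0;1 0 0 -20 0;1 0 0 -60 0;1 0 0 -100 0;1 0 0 -140 0;1 0 0 -170 0;1 0 0 -170 0'; python3 - <<'E'
from h import *; from cell import robot
go(robot.get_state(),(.60,-.085,.18),11.5)
E
```

```text
time: 6.22
ee_pos: [0.5021, 0.1209, 0.1881]
tool_rot: [180.0, 0.6, -170.3]
ft_force: [0.2, 0.9, 0.2]
gripper_width: 0.0856
finger_force: 0.0
at [0.5021 0.1209 0.1881] yaw -170.3 j [ 13.5   9.8 -19.   60.6   0.    3.9] | shift [ -61.8 -219.5    8.6] roll [35.63 -0.37]
```

```bash
python3 -m creep '1 -62 -220 9 -0.4;1 -62 -220 9 -0.4;1 -62 -220 9 -0.4;1 -62 -220 9 -0.4;1 -62 -220 9 -0.4;1 -62 -220 9 -0.4;1 -62 -220 9 -0.4;1 -62 -220 9 -0.4'; python3 - <<'E'
from h import *; from cell import robot
c=robot.read_camera('wrist');im=c['image']
go(robot.get_state(),(.60,-.085,.18),11.5)
print(proj(c,[[.635,-.075,.059],[.655,-.071,.07]]).round())
cv2.imwrite('pics/w2.png',cv2.resize(im[120:320,140:400],None,fx=3,fy=3,interpolation=cv2.INTER_CUBIC))
E
```

```text
time: 6.88
ee_pos: [0.5959, -0.0876, 0.1712]
tool_rot: [180.0, -0.1, -168.5]
ft_force: [-1.0, 0.4, 0.4]
gripper_width: 0.0856
finger_force: 0.0
at [ 0.5956 -0.0865  0.1715] yaw -168.4 j [ -8.3  19.9  -8.   62.3   0.  -19.9] | shift [-4.7  0.6 -8.5] roll [-3.598e+01  2.000e-02]
[[258. 227.]
 [258. 251.]]
```

View pics/w2.png

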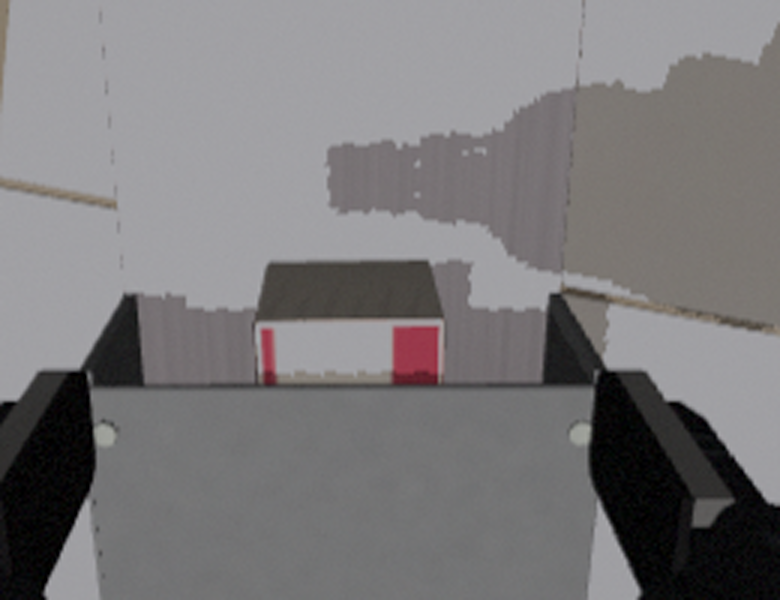

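The crop (×3, origin 140,120) shows the rear carton's near top edge from (256,319) to (443,319) and the roof's front edge at about row 385, spanning columns 92 to 598.

```bash
python3 - <<'E'
from h import *; from cell import robot
c=robot.read_camera('wrist');o=np.array([140,120])
r=ray(c,o+np.array([(256,319),(443,319)])/3,.059)[:,:2];e=ray(c,o+np.array([(92,386),(598,385)])/3,.07)[:,:2]
for p in(r,e):
    d=p[1]-p[0];print(p.round(4).tolist(),p.mean(0).round(4),np.degrees(np.arctan2(d[1],d[0]))-90,np.linalg.norm(d))
u=np.array([np.cos(np.radians(11.5)),np.sin(np.radians(11.5))]);print('sticks out',(e.mean(0)-r.mean(0))@u)
go(robot.get_state(),(*(r.mean(0)+.0055*u),.015),11.5)
E
```

```text
[[0.6409, -0.1053], [0.6287, -0.046]] [ 0.6348 -0.0757] 11.617343961301373 0.06054624265935546
[[0.6692, -0.1523], [0.6364, 0.0052]] [ 0.6528 -0.0735] 11.74621606729687 0.16091516176321402
sticks out 0.018024575449381075
at [ 0.5954 -0.0859  0.1717] yaw -168.3 j [ -8.2  19.8  -8.   62.3   0.  -19.9] | shift [-46.3   1.8 156.7] roll [-35.96   0.04]
```

```bash
python3 -m creep '1 -20 2 0 0;1 -45 2 30 0;1 -45 2 60 0;1 -45 2 85 0;1 -45 2 85 0;1 -45 2 85 0'; python3 - <<'E'
from h import *; from cell import robot
for i in range(2): robot.read_camera('wrist');go(robot.get_state(),(.6387,-.0749,.016),11.6)
E
```

```text
time: 7.48
ee_pos: [0.6379, -0.0739, 0.0863]
tool_rot: [179.9, -0.2, -168.2]
ft_force: [-0.2, -0.1, -0.2]
gripper_width: 0.0851
finger_force: 0.0
at [ 0.6394 -0.0743  0.0881] yaw -168.2 j [ -6.6  27.5  -8.   54.5   0.  -18.4] | shift [ 0.8 -0.4 72.1] roll [-3.597e+01  3.000e-02]
at [ 0.6405 -0.0748  0.0892] yaw -168.3 j [ -6.7  27.5  -7.9  54.5   0.  -18.4] | shift [ 1.9  0.3 73.2] roll [-3.597e+01  3.000e-02]
```

```bash
python3 -m creep '1 1 0 15 0;1 1 0 30 0;1 1 0 45 0;1 1 0 60 0;1 1 0 68 0;1 1 0 70 0;1 1 0 70 0'; python3 -m creep '0 0 0 0 0;0 0 0 0 0;0 0 0 0 0;0 0 0 0 0;0 0 0 0 0;0 0 0 0 0'
```

```text
time: 8.17
ee_pos: [0.6392, -0.0756, 0.0183]
tool_rot: [-180.0, 0.1, -168.3]
ft_force: [0.0, 0.0, -0.2]
gripper_width: 0.0854
finger_force: 0.0
time: 8.67
ee_pos: [0.6399, -0.0759, 0.019]
tool_rot: [-180.0, 0.1, -168.3]
ft_force: [-1.4, 0.3, 6.9]
gripper_width: 0.061
finger_force: 66.2
```

```bash
python3 -m creep '0 2 0 0 0;0 6 0 0 0;0 14 0 0 0;0 26 0 0 0;0 40 0 0 0;0 55 0 0 0;0 70 0 0 0;0 85 0 0 0;0 98 0 0 0;0 108 0 0 0;0 114 0 0 0;0 116 0 0 0'; python3 -m creep '0 0 0 0 0;1 0 0 0 0;1 0 0 0 0;1 0 0 0 0;1 0 0 0 0;1 0 0 -30 0;1 0 0 -70 0;1 -20 0 -100 0;1 -10 0 -120 0;1 10 0 -150 0;1 10 0 -150 0'; python3 - <<'E'
from h import *; from cell import robot
c=robot.read_camera('wrist');im=c['image']
go(robot.get_state(),(.57,-.09,.18),11.5)
cv2.imwrite('pics/w3.png',im)
E
```

```text
time: 9.67
ee_pos: [0.527, -0.0995, 0.019]
tool_rot: [-179.9, 0.3, -168.3]
ft_force: [6.0, 1.1, 8.2]
gripper_width: 0.0612
finger_force: 69.0
time: 10.58
ee_pos: [0.5154, -0.1019, 0.172]
tool_rot: [-179.9, 0.2, -168.3]
ft_force: [0.1, -0.8, 0.2]
gripper_width: 0.0852
finger_force: 0.0
at [ 0.5159 -0.1016  0.1699] yaw -168.4 j [-11.1  11.8 -19.   59.   -0.  -22.8] | shift [-55.4   0.4  -9.9] roll [-3.597e+01  3.000e-02]
```

View pics/w3.png

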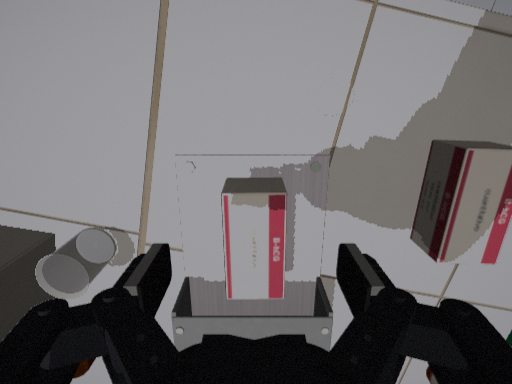

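The rear carton is drawn clear of the roof. Its top is at (223,193), (287,194), (284,298) and (227,298), and the roof edge is at row 317. The front carton stands on the bench at right.

```bash
python3 - <<'E'
from h import *; from cell import robot
c=robot.read_camera('wrist')
f=ray(c,[(223,193),(287,194),(284,298),(227,298)],.059)[:,:2];e=ray(c,[(174,317),(331,317)],.07)[:,:2]
print(f.round(4).tolist(),f.mean(0),e.round(4).tolist()); d=f[3]+f[2]-f[0]-f[1];a=np.degrees(np.arctan2(d[1],d[0]));print(a,np.linalg.norm(d)/2)
u=np.array([np.cos(np.radians(11.6)),np.sin(np.radians(11.6))]);print('far end to roof edge',(e.mean(0)-(f[2]+f[3])/2)@u)
go(robot.get_state(),(*f.mean(0),.017),a)
E
```

```text
[[0.5281, -0.1285], [0.5171, -0.0701], [0.6304, -0.0457], [0.6427, -0.1046]] [ 0.57955953 -0.08723055] [[0.6682, -0.1548], [0.635, 0.0042]]
11.970611859286846 0.11645248274051517
far end to roof edge 0.014782623119195712
at [ 0.5156 -0.1014  0.1682] yaw -168.3 j [-11.1  11.9 -19.1  58.9  -0.  -22.8] | shift [-65.2   1.  151.3] roll [35.94 -0.06]
```

```bash
python3 -m creep '1 -30 1 0 0;1 -60 1 30 0;1 -63 1 65 0;1 -63 1 100 0;1 -63 1 130 0;1 -63 1 147 0;1 -63 1 152 0;1 -63 1 152 0;0 -63 1 152 0;0 -63 1 152 0;0 -63 1 152 0;0 -63 1 152 0'; python3 -m creep '0 0 0 0 0;0 0 0 0 0;0 0 0 -8 0;0 0 0 -25 0;0 0 0 -50 0;0 0 0 -80 0;0 0 0 -105 0;0 0 0 -115 0;0 0 0 -115 0';python3 - <<'E'
from h import *; from cell import robot
go(robot.get_state(),(.475,.375,.13),90)
E
```

```text
time: 11.68
ee_pos: [0.5782, -0.0877, 0.0169]
tool_rot: [-179.9, 0.2, -168.3]
ft_force: [0.7, -0.7, 2.7]
gripper_width: 0.0615
finger_force: 66.3
time: 12.43
ee_pos: [0.5786, -0.0877, 0.1332]
tool_rot: [-179.9, 0.3, -168.3]
ft_force: [1.0, -0.2, -3.4]
gripper_width: 0.0611
finger_force: 66.0
at [ 0.5786 -0.0877  0.1332] yaw -168.3 j [ -8.6  19.4 -13.9  56.4   0.  -20.3] | shift [  7.9 474.1   2.4] roll [ 20.33 -15.67]
```

```bash
python3 -m creep '0 0 10 0 -0.3;0 0 35 0 -1;0 1 70 0 -2.3;0 2 105 0 -3.6;0 2 140 0 -5;0 3 175 0 -6.3;0 4 210 0 -7.6;0 4 240 0 -8.9;0 4 265 0 -10.2;0 4 285 0 -11.5;0 4 297 0 -12.5;0 4 300 0 -13'; python3 - <<'E'
from h import *; from cell import robot
c=robot.read_camera('wrist');im=c['image']
go(robot.get_state(),(.475,.375,.13),90)
cv2.imwrite('pics/w4.png',im)
E
```

```text
time: 13.43
ee_pos: [0.5093, 0.2078, 0.1276]
tool_rot: [179.8, -0.1, -102.8]
ft_force: [0.5, 0.2, -3.3]
gripper_width: 0.0609
finger_force: 66.1
at [0.5094 0.2073 0.1276] yaw -102.8 j [ 22.1  16.5 -18.7  55.    0.1 -55. ] | shift [-155.8   70.8   -2.3] roll [33.43 -2.57]
```

View pics/w4.png

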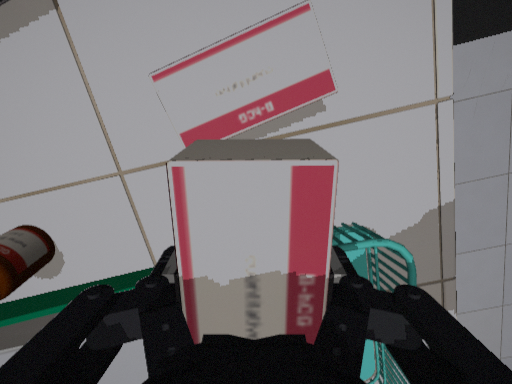

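The wrist view shows the carton held level over the gap. The bottle is at lower left, the front carton's top view at upper centre, and the basket's near right rim corner at about (411,250). I'll cross-check that corner.

```bash
python3 - <<'E'
from h import *; from cell import robot
c=robot.read_camera('wrist');m=cv2.inRange(cv2.cvtColor(c['image'],cv2.COLOR_BGR2HSV),(80,90,50),(95,255,255));m[:,:340]=0;m[:210]=0
p=big(c,m)[:,0];print('xmin rim',ray(c,p[p[:,0].argmax()],.069),'ymin rim',ray(c,p[p[:,1].argmin()],.069))
print(ray(c,[(415,270),(375,237),(350,222)],.069).round(3))
c=robot.read_camera('top');m=cv2.inRange(cv2.cvtColor(c['image'],cv2.COLOR_BGR2HSV),(80,90,50),(95,255,255));m[:220]=0;m[:,200:]=0
q=cv2.findNonZero(m);x,y,w,h=cv2.boundingRect(q);print(x,y,w,h,ray(c,[(x,y+h/2),(x+w,y+h/2),(x+w/2,y),(x+w/2,y+h)],.069).round(3))
E
```

```text
xmin rim [[0.39425287 0.30474441 0.069     ]] ymin rim [[0.4381728  0.23653771 0.069     ]]
[[0.394 0.289 0.069]
 [0.423 0.252 0.069]
 [0.44  0.235 0.069]]
0 0 0 0 [[1.2   0.738 0.069]
 [1.2   0.738 0.069]
 [1.2   0.738 0.069]
 [1.2   0.738 0.069]]
```

```bash
python3 -m creep '0 -15 6 0 -0.2;0 -45 19 0 -0.6;0 -80 34 0 -1.1;0 -115 49 0 -1.6;0 -140 60 0 -2;0 -153 65 0 -2.3;0 -157 67 0 -2.4;0 -157 67 0 -2.4'; python3 - <<'E'
from h import *; from cell import robot
go(robot.get_state(),(.479,.375,.017),-91)
c=robot.read_camera('top');cv2.imwrite('pics/t2.png',cv2.resize(c['image'][200:330,40:220],None,fx=4,fy=4,interpolation=cv2.INTER_CUBIC))
E
```

```text
time: 14.25
ee_pos: [0.4826, 0.3737, 0.1293]
tool_rot: [179.9, -0.1, -91.3]
ft_force: [0.1, -1.2, -2.9]
gripper_width: 0.0614
finger_force: 66.1
at [0.4826 0.3737 0.1293] yaw -91.3 j [ 37.8  22.4 -10.1  57.6  -0.  -50.9] | shift [ -1.4   3.5 112.3] roll [-0.06 35.94]
```

View pics/t2.png

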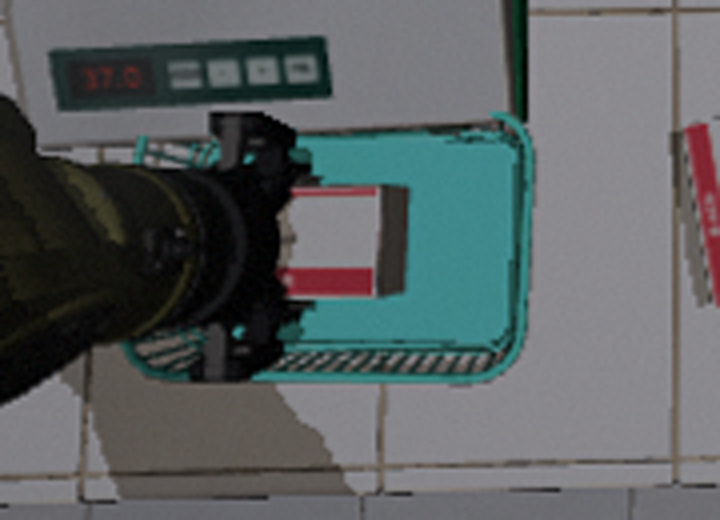

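The carton hangs over the basket, with its near end at crop x≈405 and well inside the rim walls (crop rows 130–375). I'll lower it.

```bash
python3 -m creep '0 0 2 15 0;0 0 2 35 0;0 0 2 55 0;0 0 2 73 0;0 0 2 88 0;0 0 2 99 0;0 0 2 106 0;0 0 2 110 0;0 0 2 111 0;0 0 2 111 0'; python3 -m creep '0 0 0 1 0;0 0 0 1 0;0 0 0 2 0;0 0 0 2 0'
```

```text
time: 15.13
ee_pos: [0.4816, 0.3738, 0.0197]
tool_rot: [-180.0, 0.0, -91.4]
ft_force: [-0.7, -0.5, -3.1]
gripper_width: 0.0617
finger_force: 66.4
time: 15.47
ee_pos: [0.4813, 0.3741, 0.0176]
tool_rot: [-180.0, 0.0, -91.3]
ft_force: [0.5, 0.4, -3.8]
gripper_width: 0.0613
finger_force: 66.4
```

```bash
python3 -m creep '0 0 0 1 0;0 0 0 1 0;0 0 0 2 0;0 0 0 2 0'; python3 -m creep '0 0 0 1 0;0 0 0 1 0'
```

```text
time: 15.8
ee_pos: [0.4812, 0.3738, 0.016]
tool_rot: [-180.0, 0.0, -91.3]
ft_force: [-2.4, -2.6, 3.6]
gripper_width: 0.0615
finger_force: 66.8
time: 15.97
ee_pos: [0.4812, 0.3738, 0.0159]
tool_rot: [-180.0, 0.0, -91.3]
ft_force: [-5.6, -3.7, 12.1]
gripper_width: 0.061
finger_force: 67.8
```

```bash
python3 -m creep '0.9 0 0 -1 0;0.9 0 0 -1 0;0.9 0 0 -1 0;0.9 0 0 -1 0;0.9 0 0 -20 0;0.9 0 0 -50 0;0.9 0 0 -90 0;1 0 0 -125 0;1 0 0 -155 0;1 0 0 -165 0;1 0 0 -165 0'; python3 - <<'E'
from h import *; from cell import robot
c=robot.read_camera('top');im=c['image'];hsv=cv2.cvtColor(im,cv2.COLOR_BGR2HSV)
m=cv2.inRange(hsv,(170,120,60),(180,255,255))|cv2.inRange(hsv,(0,120,60),(6,255,255));m[:170]=0;m[300:]=0;m[:,170:]=m[:,170:];m[:,345:]=0
for k in cv2.findContours(m,0,2)[0]:
    if cv2.contourArea(k)>20: r=cv2.minAreaRect(k);print('red',np.round(r[0]),np.round(r[1]),ray(c,cv2.boxPoints(r),.055).round(4).tolist())
go(robot.get_state(),(.498,.1204,.0155),9.7)
E
```

```text
time: 16.88
ee_pos: [0.483, 0.3753, 0.1827]
tool_rot: [-179.7, 0.2, -91.3]
ft_force: [0.0, 0.7, 0.1]
gripper_width: 0.0853
finger_force: 0.0
red [124. 268.] [ 5. 45.] [[0.4677, 0.4341, 0.055], [0.4653, 0.3213, 0.055], [0.4529, 0.321, 0.055], [0.4553, 0.4336, 0.055]]
red [217. 253.] [45.  5.] [[0.5494, 0.1571, 0.055], [0.5515, 0.1433, 0.055], [0.4391, 0.1242, 0.055], [0.4371, 0.1378, 0.055]]
at [0.4819 0.3744 0.1802] yaw -91.3 j [ 37.8  20.3  -6.2  63.4   0.  -50.8] | shift [253.9 -21.6 164.3] roll [-20.21  15.79]
```

```bash
python3 -m creep '1 25 -2 0 1.4;1 50 -4 0 2.8;1 75 -6 0 4.2;1 100 -8 0 5.6;1 125 -10 0 7;1 150 -13 0 8.4;1 175 -15 0 9.8;1 200 -17 0 11.2;1 220 -19 0 12.6;1 240 -21 0 14;1 254 -22 0 15.4;1 254 -22 0 15.8'; python3 -m creep '1 0 0 30 0;1 0 0 60 0;1 0 0 75 0;1 0 0 75 0'; python3 - <<'E'
from h import *; from cell import robot
go(robot.get_state(),(.498,.121,.0155),9.7)
robot.read_camera('wrist');go(robot.get_state(),(.498,.121,.0155),9.7)
E
```

```text
time: 17.93
ee_pos: [0.4957, 0.1166, 0.1766]
tool_rot: [-179.9, -0.3, -170.8]
ft_force: [0.0, 0.1, -0.2]
gripper_width: 0.0855
finger_force: 0.0
time: 18.27
ee_pos: [0.4925, 0.1181, 0.0985]
tool_rot: [-180.0, -0.6, -170.3]
ft_force: [-0.4, 0.5, -0.1]
gripper_width: 0.0853
finger_force: 0.0
at [0.4925 0.1181 0.0985] yaw -170.3 j [ 13.5  14.  -26.3  50.3  -0.    3.8] | shift [-6.8  1.9 82.9] roll [ 3.599e+01 -1.000e-02]
at [0.4939 0.1186 0.1007] yaw -170.3 j [ 13.5  13.9 -26.1  50.4  -0.    3.8] | shift [-5.   1.8 85.2] roll [ 3.599e+01 -1.000e-02]
```

```bash
python3 -m creep '1 -4 2 20 0;1 -4 2 45 0;1 -4 2 65 0;1 -4 2 78 0;1 -4 2 83 0;1 -4 2 83 0;0 -4 2 83 0;0 -4 2 83 0;0 -4 2 83 0;0 -4 2 83 0;0 -4 2 83 0;0 -4 2 83 0'; python3 -m creep '0 0 0 0 0;0 0 0 -8 0;0 0 0 -25 0;0 0 0 -45 0;0 0 0 -60 0;0 0 0 -65 0;0 0 0 -65 0';python3 - <<'E'
from h import *; from cell import robot
go(robot.get_state(),(.5705,-.0904,.08),11.6)
E
```

```text
time: 19.32
ee_pos: [0.5023, 0.122, 0.0229]
tool_rot: [-180.0, 0.2, -170.3]
ft_force: [-0.5, -0.5, 5.4]
gripper_width: 0.061
finger_force: 67.0
time: 19.9
ee_pos: [0.5019, 0.1224, 0.0879]
tool_rot: [180.0, 0.2, -170.3]
ft_force: [-0.4, 0.3, -4.5]
gripper_width: 0.061
finger_force: 67.0
at [0.5019 0.1224 0.0879] yaw -170.3 j [ 13.7  15.  -26.5  48.3   0.    4. ] | shift [ -31.8 -221.3    7.9] roll [35.62 -0.38]
```

```bash
python3 -m creep '0 -1 -10 0 0;0 -5 -35 0 0;0 -10 -65 0 -0.1;0 -14 -95 0 -0.2;0 -18 -125 0 -0.3;0 -22 -155 0 -0.4;0 -27 -185 0 -0.4;0 -30 -207 0 -0.4;0 -32 -218 0 -0.4;0 -32 -221 0 -0.4;0 -32 -221 0 -0.4'; python3 -m creep '0 0 0 20 0;0 0 0 38 0;0 0 0 50 0;0 0 0 57 0;0 0 0 59 0;0 0 0 60 0;0 0 0 60 0'; python3 -m creep '0 0 0 1 0;0 0 0 1 0'
```

```text
time: 20.82
ee_pos: [0.5687, -0.0908, 0.0852]
tool_rot: [179.9, -0.1, -168.4]
ft_force: [-0.0, 0.2, -4.5]
gripper_width: 0.0612
finger_force: 67.1
time: 21.4
ee_pos: [0.5681, -0.0887, 0.0269]
tool_rot: [179.9, -0.1, -168.2]
ft_force: [-2.2, 0.5, -1.0]
gripper_width: 0.0607
finger_force: 68.3
time: 21.57
ee_pos: [0.5683, -0.0888, 0.0267]
tool_rot: [179.9, -0.1, -168.2]
ft_force: [-8.0, 2.0, 11.4]
gripper_width: 0.0609
finger_force: 69.5
```

```bash
python3 -m creep '1 0 0 -1 0;1 0 0 -1 0;1 0 0 -1 0;1 0 0 -1 0;1 0 0 -20 0;1 10 0 -60 0;1 30 0 -95 0;1 50 0 -120 0;1 63 0 -140 0;1 63 0 -140 0;1 63 0 -140 0'; python3 - <<'E'
from h import *; from cell import robot
c=robot.read_camera('wrist');im=c['image']
go(robot.get_state(),(.505,-.102,.02),11.6)
cv2.imwrite('pics/w5.png',im)
E
```

```text
time: 22.48
ee_pos: [0.5089, -0.1035, 0.1667]
tool_rot: [-179.9, 0.2, -168.4]
ft_force: [0.3, -0.5, -0.7]
gripper_width: 0.0856
finger_force: 0.0
at [ 0.5085 -0.1032  0.1654] yaw -168.3 j [-11.5  11.4 -20.1  58.4   0.  -23.1] | shift [  3.4   2.  145.4] roll [-3.599e+01  1.000e-02]
```

View pics/w5.png

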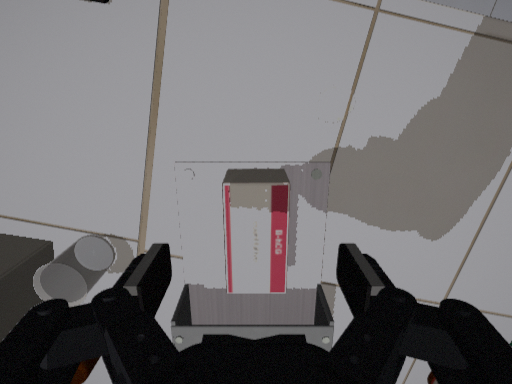

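The front carton is back in the open part, lengthwise, with its top at (223,183), (289,184), (286,293) and (228,292). The roof edge is at row 325 and the base plate's front edge at row 162.

```bash
python3 - <<'E'
from h import *; from cell import robot
c=robot.read_camera('wrist')
f=ray(c,[(223,183),(289,184),(286,293),(228,292)],.059)[:,:2];e=ray(c,[(174,325),(332,325)],.07)[:,:2]
d=f[3]+f[2]-f[0]-f[1];a=np.degrees(np.arctan2(d[1],d[0]))
th=np.radians(11.6);u=np.array([np.cos(th),np.sin(th)]);v=np.array([-u[1],u[0]]);n=(f[0]+f[1])/2
h=e.mean(0)-.024*u
print('near',n,'far',(f[2]+f[3])/2,'yaw',a,'hutch',h,'near in hutch',(n-h)@u,(n-h)@v,'far',((f[2]+f[3])/2-h)@u)
go(robot.get_state(),(*(n+.002*u),.024),a)
E
```

```text
near [ 0.50391767 -0.10223466] far [ 0.61818429 -0.07731718] yaw 12.301594132319968 hutch [ 0.62600715 -0.07992268] near in hutch -0.124082273603599 0.0026932335003743463 far -0.007139166364577116
at [ 0.5081 -0.103   0.1645] yaw -168.3 j [-11.5  11.4 -20.2  58.4   0.  -23.1] | shift [  1.9   1.6 140.5] roll [35.88 -0.12]
```

```bash
python3 -m creep '1 2 2 30 0;1 2 2 65 0;1 2 2 100 0;1 2 2 128 0;1 2 2 143 0;1 2 2 146 0;1 2 2 146 0;0 2 2 146 0;0 2 2 146 0;0 2 2 146 0;0 2 2 146 0;0 2 2 146 0'; python3 -m creep '0 -2 0 0 0;0 -8 0 0 0;0 -20 0 0 0;0 -34 0 0 0;0 -48 0 0 0;0 -62 0 0 0;0 -76 0 0 0;0 -90 0 0 0;0 -102 0 0 0;0 -110 0 0 0;0 -114 0 0 0;0 -114 0 0 0'; python3 - <<'E'
from h import *; from cell import robot
go(robot.get_state(),(.6348,-.0757,.02),11.6)
E
```

```text
time: 23.58
ee_pos: [0.5069, -0.1019, 0.0206]
tool_rot: [-179.9, 0.2, -168.3]
ft_force: [0.3, -0.4, 5.7]
gripper_width: 0.0615
finger_force: 66.2
time: 24.58
ee_pos: [0.6143, -0.0794, 0.0204]
tool_rot: [-179.9, -0.3, -168.4]
ft_force: [-12.1, -1.8, 17.4]
gripper_width: 0.061
finger_force: 68.8
at [ 0.6143 -0.0794  0.0204] yaw -168.4 j [ -7.3  29.2 -15.3  45.8  -0.2 -18.9] | shift [-20.8  -0.5   0.3] roll [-3.599e+01  1.000e-02]
```

```bash
python3 -m creep '0 -4 0 0 0;0 -8 0 0 0;0 -11 0 0 0;0 -14 0 0 0;0 -14 0 0 0'; python3 -m creep '0 -2 0 0 0;0 -4 0 0 0;0 -4 0 0 0'; python3 -m creep '0 -2 0 0 0;0 -3 0 0 0;0 -3 0 0 0'
```

```text
time: 25.0
ee_pos: [0.6273, -0.0768, 0.0205]
tool_rot: [-179.9, -0.4, -168.4]
ft_force: [-12.8, -3.4, 17.5]
gripper_width: 0.0611
finger_force: 68.8
time: 25.25
ee_pos: [0.6309, -0.0761, 0.0205]
tool_rot: [-179.9, -0.4, -168.4]
ft_force: [-14.2, -2.0, 17.8]
gripper_width: 0.0613
finger_force: 68.7
time: 25.5
ee_pos: [0.6336, -0.0755, 0.0205]
tool_rot: [-179.9, -0.4, -168.4]
ft_force: [-15.4, -3.3, 18.6]
gripper_width: 0.0609
finger_force: 68.8
```

```bash
python3 -m creep '0 -2 0 0 0;0 -2 0 0 0'; python3 -m creep '0 -2 0 0 0;0 -2 0 0 0'; python3 -m creep '0 -2 0 0 0;0 -2 0 0 0'
```

```text
time: 25.67
ee_pos: [0.6356, -0.0751, 0.0205]
tool_rot: [-179.9, -0.4, -168.4]
ft_force: [-15.6, -3.1, 19.7]
gripper_width: 0.0611
finger_force: 68.6
time: 25.83
ee_pos: [0.6377, -0.0747, 0.0205]
tool_rot: [-179.9, -0.4, -168.4]
ft_force: [-15.4, -3.1, 19.3]
gripper_width: 0.061
finger_force: 68.6
time: 26.0
ee_pos: [0.6394, -0.0743, 0.0205]
tool_rot: [-179.9, -0.4, -168.4]
ft_force: [-14.7, -3.0, 18.4]
gripper_width: 0.0612
finger_force: 68.9
```

```bash
python3 -m creep '0 -1.5 0 0 0;0 -1.5 0 0 0'; python3 -m creep '0 -1.5 0 0 0;0 -1.5 0 0 0'
```

```text
time: 26.17
ee_pos: [0.6393, -0.0743, 0.0204]
tool_rot: [-179.9, -0.6, -168.4]
ft_force: [-21.0, -3.5, 23.3]
gripper_width: 0.0615
finger_force: 69.2
time: 26.33
ee_pos: [0.6393, -0.0743, 0.0205]
tool_rot: [-179.9, -0.7, -168.4]
ft_force: [-26.4, -5.5, 26.8]
gripper_width: 0.0612
finger_force: 69.6
```

```bash
python3 -m creep '0 2 0 0 0;1 3 0 0 0;1 3 0 0 0;1 3 0 0 0;1 3 0 0 0;1 3 0 -30 0;1 10 0 -70 0;1 25 0 -110 0;1 45 0 -130 0;1 70 0 -150 0;1 70 0 -150 0'; python3 - <<'E'
from h import *; from cell import robot
c=robot.read_camera('wrist');im=c['image']
cv2.imwrite('pics/w6.png',im); print(proj(c,[[.6348,-.0757,.059],[.6528,-.0735,.07]]).round(1))
E
```

```text
time: 27.25
ee_pos: [0.578, -0.0875, 0.1745]
tool_rot: [-179.9, 0.3, -168.4]
ft_force: [0.7, -0.2, 0.4]
gripper_width: 0.0854
finger_force: 0.0
[[254.2 240. ]
 [252.7 261.8]]
```

View pics/w6.png

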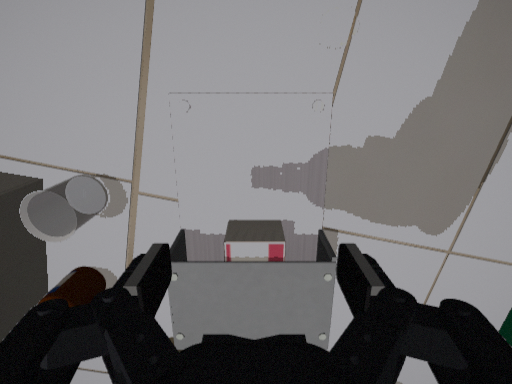

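The wrist view shows the front carton straight under the roof. Its near top edge runs (225,242) to (285,242) and the roof edge is at about row 262.

```bash
python3 - <<'E'
from h import *; from cell import robot
c=robot.read_camera('wrist');g=cv2.cvtColor(c['image'],cv2.COLOR_BGR2GRAY)
print(g[215:275,256].tolist())
for a,b in((241,262),(242,262),(243,261)):
    n=ray(c,(255,a),.059)[0];e=ray(c,(255,b),.068)[0];print(np.linalg.norm((e-n)[:2]),n)
E
```

```text
[160, 161, 160, 160, 142, 94, 65, 69, 69, 67, 67, 67, 66, 69, 68, 67, 67, 64, 68, 68, 73, 69, 69, 71, 72, 69, 111, 149, 160, 159, 159, 160, 159, 160, 160, 159, 160, 160, 159, 160, 160, 146, 128, 128, 129, 118, 82, 74, 105, 115, 117, 117, 116, 115, 115, 115, 113, 114, 113, 114]
0.01825676467654239 [ 0.63578677 -0.07448764  0.059     ]
0.017144892157926934 [ 0.6368755 -0.074262   0.059    ]
0.014903598778265938 [ 0.63796688 -0.0740358   0.059     ]
```

```bash
python3 - <<'E'
from cell import robot
print(robot.close_job())
E
```

```text
the job is handed in; nothing more can be done
None
```

The rear carton was lowered flat into the basket and the front carton pushed back under the roof until it met firm resistance. It sticks out about 17–18 mm by the last picture, against 16 mm when fully home and 22 mm allowed; the gripper is open and clear, and the job was handed in at about 27 s, with no verdict returned.

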